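Show a guest how to change the torch batteries

TASK

Without touching anything, show a guest how to change the torch's batteries by pointing down at three things in this order: the torch's tail cap (the narrow end, opposite the lens) where the batteries go, the square stone coaster where the flat ones are to be laid, and the twist cap of the taller jar where fresh ones are kept. Each time hold the fingertips straight above the middle of the thing, about two or three centimetres off it, and stay there for two seconds. Lift the hand well up to pass from one to the next, so that it never dips to the torch's lens end, the round coaster or the smaller jar, and finish with the fingertips raised at least 20 cm above the ledge.

Things in the scene. Friction and masses are not known exactly. Their poses are not given: they have to be found in the camera images.
- torch: Black plastic torch, 170 mm long, lying on the ledge at any heading. Origin on the ledge surface under its middle; its own +x runs along the torch to the wide lens head (44 mm across), -x to the narrow tail cap (32 mm across, 30 mm long, with fine ribs and a metal ring before it). Between them is a plain 28 mm barrel with a rubber switch on top.
- torch_tail (a point): Top of the middle of the torch's tail cap, 33 mm above the ledge, 70 mm from the torch's origin along its -x.
- torch_lens (a point): Top of the torch's wide lens head, 45 mm above the ledge, 68 mm from the origin along +x. Not to be pointed at.
- square_coaster: Square grey stone coaster, 90 x 90 x 9 mm, lying flat. Origin under its centre.
- square_coaster_top (a point): Centre of the square coaster's upper face, 9 mm above the ledge.
- tall_jar: The taller jar: clear plastic, upright, 68 mm diameter, 100 mm high, with batteries inside and a white ribbed twist cap 20 mm high. Origin under its centre.
- tall_jar_cap (a point): Centre of the top of the tall jar's cap, 100 mm above the ledge.
- round_coaster: Round grey stone coaster, 90 mm diameter, 9 mm thick. Origin under its centre. Not to be pointed at.
- round_coaster_top (a point): Centre of the round coaster's upper face, 9 mm above the ledge.
- small_jar: The smaller jar: clear plastic, 46 mm diameter, 60 mm high, coins inside, the same kind of white twist cap. Origin under its centre. Not to be pointed at. The jars and coasters swap places from start to start, two left and two right of the torch. Nothing else within 0.7 m of the arm's base is higher than 115 mm, save the shoe box far to the left (130 mm, beyond y = 0.5).
- small_jar_cap (a point): Centre of the top of the small jar's cap, 60 mm above the ledge.
Mind the look-alikes: they are no part of the job. What is shaped like the square_coaster but pink is not meant.

How it is judged:
On the way, in this order (a step that is already met when the one before it is completed fails the run):
1. the fingertips hover just above the torch's tail cap for 1.5 s (fingertips under about 60 mm above it, within 22 mm of its middle sideways) (horizontal distance between the grasp point and torch_tail below 0.022 m and z of the grasp point in the frame of torch_tail between 0.018 and 0.08 m), for 1.5 s.
2. then just above the middle of the square coaster for 1.5 s (under about 60 mm, within 30 mm sideways) (horizontal distance between the grasp point and square_coaster_top below 0.03 m and z of the grasp point in the frame of square_coaster_top between 0.018 and 0.08 m), for 1.5 s.
3. then just above the tall jar's cap for 1.5 s (under about 60 mm, within 27 mm sideways) (horizontal distance between the grasp point and tall_jar_cap below 0.027 m and z of the grasp point in the frame of tall_jar_cap between 0.018 and 0.08 m), for 1.5 s.
At the end, for the whole second after the job is handed in: The hand is raised (grasp point more than 190 mm above the ledge), and the torch, both coasters and both jars are at rest within 8 mm of where they began (height (world z) of the grasp point above 0.19 m and distance of each of torch, square_coaster, tall_jar, round_coaster, small_jar from where it was at the start of the episode below 0.008 m and linear speed of each of torch, square_coaster, tall_jar, round_coaster, small_jar below 0.02 m/s); the robot touches nothing.
It fails at once if the robot touches anything (contact force between any of the fingers, the arm and anything else above 0.3 N).
It fails at once if a thing is pushed, lifted or carried (distance of any of torch, square_coaster, tall_jar, round_coaster, small_jar from where it was at the start of the episode above 0.015 m).
It fails at once if the hand dips to the torch's lens end, the round coaster or the small jar, as if pointing at it (within 25 mm sideways, fingertips less than about 50 mm above it) ((horizontal distance between the grasp point and torch_lens below 0.025 m and z of the grasp point in the frame of torch_lens below 0.07 m) or (horizontal distance between the grasp point and round_coaster_top below 0.025 m and z of the grasp point in the frame of round_coaster_top below 0.07 m) or (horizontal distance between the grasp point and small_jar_cap below 0.025 m and z of the grasp point in the frame of small_jar_cap below 0.07 m)).
It also fails if it takes over 64 s, if anything falls off the work surface, if the arm or the gripper's body presses on something with over 40 N, if the wrist force passes 120 N, or if a joint passes its speed limit or range.

ROBOT

A 6-joint arm with a two-finger parallel gripper is mounted at the origin on the work surface. World frame = base frame: x ahead of the robot, y to its left, z up, the work surface at z = 0. Lengths are in m, angles in rad, forces in N, time in s.
With the tool pointing down it reaches from about 0.375 to 0.9 m from the base axis. Payload 3.1 kg.
Tool frame: the origin (TCP) lies at the very end of the fingers, on their centre line; the grasp point (between the pads) lies 19 mm behind it; z points along the fingers, y is the direction in which the jaws open and shut (so a half turn about z gives the same grasp; the last joint's range is limited). The gripper opens to 85 mm and grips with 20 to 120 N. Pads are 22 mm wide; open, the fingers measure 114 mm over their backs; the gripper's body (76 mm by 85 mm) begins 54 mm behind the grasp point. The pads swing forward as they close: fully open they stand 13 mm farther back than shut.
Start: joints at [-1.31, 0.527, 1.433, -0, 1.181, -0.178], TCP at [0.266, -0.566, 0.231] pointing down, gripper open.
Joint ranges: [-3.08, 3.08], [-0.75, 2.2], [0.22, 2.44], [-1.43, 4.57], [0, 2.65], [-2.85, 2.85]. Speed limits (rad/s): [2.79, 2.79, 3.14, 3.14, 3.14, 3.14].

INTERFACE

Orientations are given as a unit quaternion [x, y, z, w].
In Python, from station import * gives the robot as it stands.
- The arm moves only by the tool jog_arm, never from a script. Its argument "motion" is a list of rows, each a list of 5 numbers: the shift along the world's x, y, z in cm, then the turn about the world's z in degrees, then the closure in counts, from 0 (fully open) to 255 (shut). In form: [[tx, ty, tz, yaw, jaw], ...]. A call has 1 to 10 rows; each row shifts and turns the pose as measured when the row begins; what a row does not reach is not made up. A row lasts 1/12 s, in which the tool goes at most 41.7 mm and 7.16 degrees, less where a joint would pass 70% of its speed; a pose out of reach is approached as far as the arm can. A call with a gripper value outside its range is refused whole. The fingers move at their own pace and stop on an object; "squeeze" is the grip in N (left out, the last holds). Time passes only in rows, so rows that do not move let the fingers close. It gives the time, the measured TCP pose, the force and the opening at its end, in the units of the state.
- sense(): the state, without advancing time (a new reading comes with each control period).
- snapshot(name): name is "side" or "top" or "wrist"; returns a dict with "img" (420x560x3 uint8, red, green, blue), "depth" (420x560 float32, m along the optical axis (not along the pixel's ray), 0 where there is no reading), "intrinsics" (3x3 intrinsics, pixels), "dist_coeffs" ([k1, k2, p1, p2, k3] as OpenCV has them; the pictures are not rectified), "eye" and "attitude" of the camera in the world. Camera axes: x right, y down, z forward; pixel columns grow to the right and rows downward; lengths in m; the calibration is good to about 2 mm. A picture is of the moment at which its call begins.
- sign_off(): hands the job in, once; it reports no verdict.
The state is a dict: "t": time; "q": joint angles; "qd": joint speeds; "tau": joint torques, N m; "tcp_pos": TCP position; "tool_rot": TCP orientation; "force": force on the tool from outside, world axes, zero at the start; "ft_torque": the same for the moment, N m; "finger_gap": opening from 0.0 (shut) to 1.0 (fully open).
Only numpy, scipy, OpenCV 4.12 (cv2) and the standard library are available. Lean on these libraries where they do the work, as an engineer would, in place of code of your own. Each camera call takes 0.05 s, during which the arm holds its last target.

## Working session

There is one attempt and no reset: what is moved stays moved. The work goes in short steps, Python scripts to look and compute and a tool call to move; the robot and the scene stay as the last step left them, time stands still between calls to the robot, and variables do not carry over. Pictures are saved under pics/ and viewed, and the job is handed in when it is done.

Besides the shell and the picture viewer there is one more tool, called after "Emit:" as name(argument=value, ...), one argument or row to a line, values as JSON. jog_arm: Moves the arm, as the interface text tells. Its arguments: {"type":"object","properties":{"motion":{"type":"array","items":{"type":"array","items":{"type":"number"}}},"squeeze":{"type":"number"}},"required":["motion"]}

```bash
mkdir -p pics; cat > h.py <<'E'
from station import *
import numpy as np, cv2
from scipy.spatial.transform import Rotation as R
def cam(s):
    a=np.array(s["attitude"],float)
    M=a if a.shape==(3,3) else R.from_quat(a).as_matrix()
    return M,np.array(s["eye"],float)
def pix2plane(s,uv,z):
    M,e=cam(s)
    p=cv2.undistortPoints(np.array(uv,float).reshape(-1,1,2),np.array(s["intrinsics"]),np.array(s["dist_coeffs"])).reshape(-1,2)
    d=np.c_[p,np.ones(len(p))]@M.T
    return e+d*((z-e[2])/d[:,2])[:,None]
def pix2depth(s,uv):
    M,e=cam(s)
    uv=np.array(uv).reshape(-1,2)
    p=cv2.undistortPoints(uv.astype(float).reshape(-1,1,2),np.array(s["intrinsics"]),np.array(s["dist_coeffs"])).reshape(-1,2)
    z=s["depth"][uv[:,1].astype(int),uv[:,0].astype(int)]
    return e+(np.c_[p,np.ones(len(p))]*z[:,None])@M.T
E
python3 - <<'E'
from h import *
import pickle
d=sense();print(d)
for n in("top","side"):
    s=snapshot(n);pickle.dump(s,open(n+".pkl","wb"));cv2.imwrite(f"pics/{n}0.png",s["img"][...,::-1]);print(n,s["eye"],s["attitude"])
E
```

```text
{'t': 0.0, 'q': array([-1.31048744e+00,  5.28494054e-01,  1.43393717e+00, -7.97326974e-06,
        1.18138250e+00, -1.78491485e-01]), 'qd': array([-0.00096908, -0.0010928 ,  0.00069277,  0.00150313,  0.0012194 ,
        0.00115869]), 'tau': array([ 1.31702946e-03, -4.42346942e+01, -1.78025186e+01, -1.23369691e-04,
        8.54649232e-03,  5.58936875e-06]), 'tcp_pos': array([ 0.26537176, -0.56505655,  0.2303054 ]), 'tool_rot': array([ 9.76027239e-01,  2.17645574e-01, -4.91011014e-05, -1.10945102e-03]), 'force': array([-0.30658423,  0.21983212,  0.46242866]), 'ft_torque': array([-0.0164323 , -0.01690245,  0.0648273 ]), 'finger_gap': 1.0014922913779498}
top [ 0.45296237 -0.00588113  1.09130735] [-0.69618527  0.71547835 -0.03045255  0.04989425]
side [0.38889023 0.70457492 0.69189948] [-0.11787647  0.89452623 -0.42677795  0.06155115]
```

View pics/top0.png

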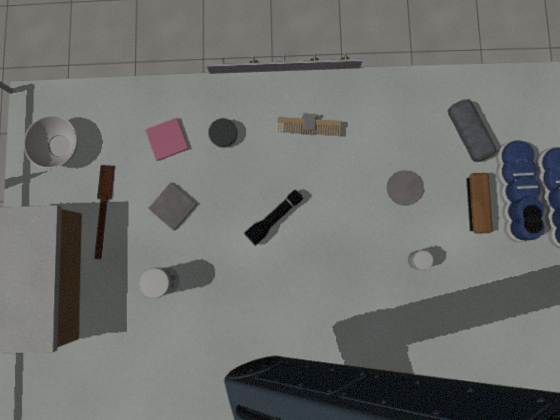

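View pics/side0.png

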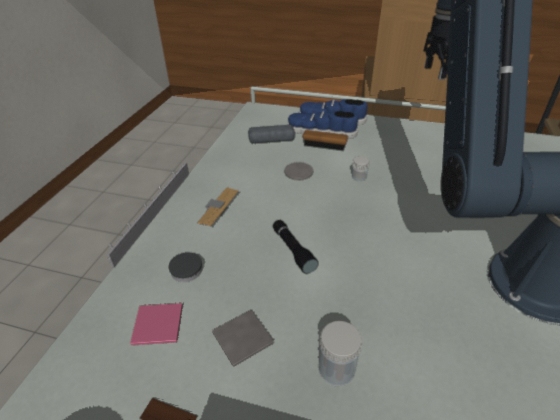

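Candidates in the top view:
- **Torch:** narrow tail end with the metal ring at (295,197), against the lens head at (257,235).
- **Square coaster:** grey square at (173,206), against the pink square (167,139), the round coaster (405,188) and the dark tin (223,133).
- **Taller jar:** (155,283), against the small jar (422,260) and the bowl (50,142).

I'm choosing the ringed end, the grey square and the left jar. Next I'll check them in a crop and measure.

```bash
python3 - <<'E'
from h import *
import pickle
s=pickle.load(open("top.pkl","rb"));im=s["img"];d=pickle.load(open("side.pkl","rb"))
cv2.imwrite("pics/crop0.png",cv2.resize(im[170:310,130:320,::-1],None,fx=4,fy=4,interpolation=cv2.INTER_CUBIC))
hsv=cv2.cvtColor(im,cv2.COLOR_RGB2HSV);g=cv2.cvtColor(im,cv2.COLOR_RGB2GRAY)
def blob(m,box):
    x0,y0,x1,y1=box;k=np.zeros(m.shape,np.uint8);k[y0:y1,x0:x1]=m[y0:y1,x0:x1]
    c=max(cv2.findContours(k,cv2.RETR_EXTERNAL,cv2.CHAIN_APPROX_NONE)[0],key=cv2.contourArea);return c
print("px",im[206,173],im[188,405],im[283,155],im[260,422],im[215,220])
dark=(g<50).astype(np.uint8)*255
c=blob(dark,(235,180,312,255)); rr=cv2.minAreaRect(c);print("torch",rr,cv2.contourArea(c))
P=pix2plane(s,c.reshape(-1,2),0.017)[:,:2]
mu=P.mean(0);w,V=np.linalg.eigh(np.cov(P.T));a=V[:,1];t=(P-mu)@a;n=(P-mu)@V[:,0]
T=pix2plane(s,[[295,197]],0.017)[0,:2]
if (T-mu)@a<0:a=-a;t=-t
print("axis to tail",a,"len",t.max()-t.min(),"tail tip",mu+a*t.max(),"lens tip",mu+a*t.min())
for lo in np.linspace(t.min(),t.max(),9)[:-1]:
    q=n[(t>=lo)&(t<lo+.022)];print(round(lo,3),np.round([q.min(),q.max()],3))
for nm,z,box,lo,hi in(("sq",.009,(140,178,205,235),60,128),("round",.009,(380,165,432,212),60,128)):
    m=((g>lo)&(g<hi)).astype(np.uint8)*255;c=blob(m,box);r=cv2.minAreaRect(c);print(nm,r,pix2plane(s,[r[0]],z),np.ptp(pix2plane(s,c.reshape(-1,2),z),axis=0))
for nm,z,box in(("tall",.1,(135,262,180,305)),("small",.06,(405,245,440,275))):
    x0,y0,x1,y1=box;m=((g>185)).astype(np.uint8)*255
    c=blob(m,box);(o,r)=cv2.minEnclosingCircle(c);print(nm,o,r,pix2plane(s,[o],z),np.ptp(pix2plane(s,c.reshape(-1,2),z),axis=0))
print("depth tall,small,sq,tail",pix2depth(s,[[155,283],[422,260],[173,206],[292,200],[257,235]]))
E
```

```text
px [89 85 84] [92 88 87] [147 144 143] [145 142 140] [133 136 133]
torch ((269.3823547363281, 221.52944946289062), (16.48671531677246, 53.03949737548828), 49.398704528808594) 609.0
axis to tail [ 0.65345947 -0.75696151] len 0.1323171432161266 tail tip [ 0.58759321 -0.00278043] lens tip [0.50112932 0.09737856]
-0.061 [-0.02   0.021]
-0.045 [-0.02   0.022]
-0.028 [-0.02   0.019]
-0.012 [-0.013  0.013]
0.005 [-0.013  0.013]
0.021 [-0.012  0.013]
0.038 [-0.013  0.013]
0.054 [-0.013  0.012]
sq ((173.7617645263672, 205.72042846679688), (37.842979431152344, 39.81564712524414), 40.10091018676758) [[0.59078813 0.29029727 0.009     ]] [0.12408085 0.13428453 0.        ]
round ((405.0, 187.0), (36.0, 38.0), 90.0) [[ 0.62134405 -0.29871224  0.009     ]] [0.09261029 0.09588182 0.        ]Traceback (most recent call last):
  File "<stdin>", line 23, in <module>
  File "<stdin>", line 8, in blob
ValueError: max() iterable argument is empty
```

View pics/crop0.png

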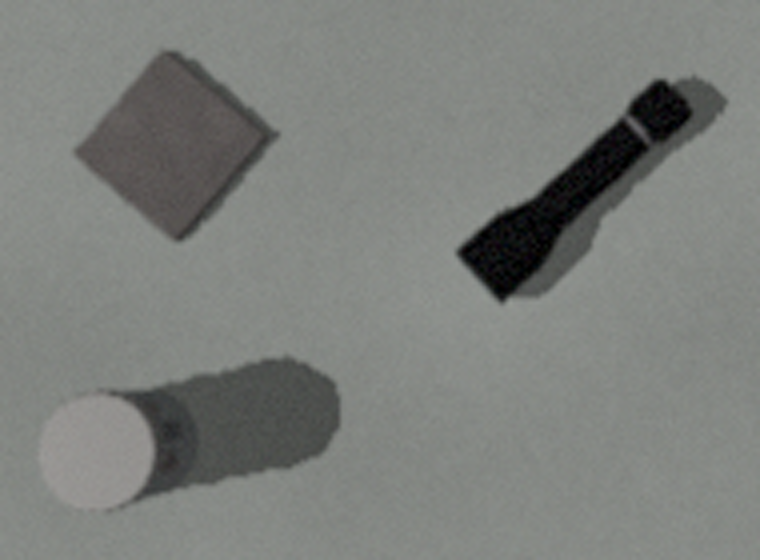

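The crop shows the metal ring and tail cap centred at about crop (661,112), i.e. (295,198); the grey square at about (173,206); and the white-capped jar at (154.5,283). The choices hold. Next I'll measure the tail cap and the jar caps.

```bash
python3 - <<'E'
from h import *
import pickle
s=pickle.load(open("top.pkl","rb"));im=s["img"];b=cv2.GaussianBlur(im,(3,3),0).astype(int)
g=cv2.cvtColor(im,cv2.COLOR_RGB2GRAY)
def blob(m,box):
    x0,y0,x1,y1=box;k=np.zeros(m.shape,np.uint8);k[y0:y1,x0:x1]=m[y0:y1,x0:x1]*255
    return max(cv2.findContours(k,cv2.RETR_EXTERNAL,cv2.CHAIN_APPROX_NONE)[0],key=cv2.contourArea)
c=blob(g<50,(287,185,310,207)).reshape(-1,2)
c=cv2.convexHull(c);r=cv2.minAreaRect(c);print("tail",r,pix2plane(s,[r[0]],.033),pix2plane(s,[r[0]],.02))
for nm,z,box in(("tall",.1,(132,260,182,306)),("small",.06,(402,243,442,278))):
    c=blob((b[...,0]>b[...,1]+0)&(b.sum(2)>370),box).reshape(-1,2)
    o,rr=cv2.minEnclosingCircle(c);P=pix2plane(s,c,z);print(nm,o,rr,pix2plane(s,[o],z)[0],np.ptp(P,axis=0))
print(pix2depth(s,[[155,283],[422,260],[173,206],[295,198],[257,235]]).round(3))
d=pickle.load(open("side.pkl","rb"))
def proj(d,p):
    M,e=cam(d);Rt=M.T
    return cv2.projectPoints(np.array(p,float),cv2.Rodrigues(Rt)[0],-Rt@e,np.array(d["intrinsics"]),np.array(d["dist_coeffs"]))[0].reshape(-1,2)
print("side of sq",proj(d,[[.591,.290,.009]]))
o=d["img"][...,::-1].copy()
pts=[pix2plane(s,[r[0]],.033)[0],[.591,.290,.009],pix2plane(s,[[154.5,283]],.1)[0]]
for u,v in proj(d,pts):cv2.circle(o,(int(u),int(v)),2,(0,0,255),-1)
cv2.imwrite("pics/side1.png",o[150:420,180:400].repeat(2,0).repeat(2,1))
E
```

```text
tail ((294.7786865234375, 197.43443298339844), (12.419577598571777, 12.675652503967285), 50.194427490234375) [[ 0.59960459 -0.01893649  0.033     ]] [[ 0.60140591 -0.01909686  0.02      ]]
tall (154.0, 282.5) 14.534542083740234 [0.40260777 0.31114711 0.1       ] [0.06597691 0.06291968 0.        ]
small (422.4452819824219, 259.539794921875) 9.570054054260254 [ 0.43878138 -0.31592786  0.06      ] [4.24403935e-02 4.50547020e-02 2.22044605e-16]
[[ 0.401  0.309  0.101]
 [ 0.438 -0.315  0.06 ]
 [ 0.59   0.291  0.012]
 [ 0.598 -0.019  0.033]
 [ 0.508  0.076  0.047]]
side of sq [[242.80094996 333.18291691]]
```

View pics/side1.png

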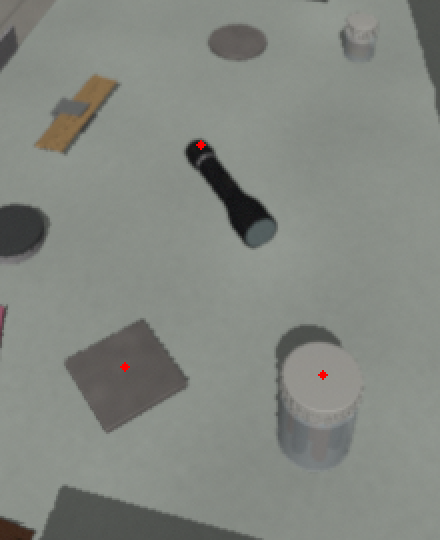

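All three projections from the top view land on their targets in the side view: tail cap, middle of the grey coaster and tall jar cap. Targets are tail (0.599,-0.019), coaster (0.591,0.290) and jar (0.402,0.311). I'll start by raising the hand, closing the fingers and crossing over.

Emit:
jog_arm(
  motion=[
    [0,0,2,0,255],
    [1,1.5,2,0,255],
    [1.5,2.5,0,0,255],
    [1.5,2.5,0,0,255],
    [1.5,2.5,0,0,255],
    [1.5,2.5,0,0,255],
    [1.5,2.5,0,0,255],
    [1.5,2.5,0,0,255],
    [1.5,2.5,0,0,255],
    [1.5,2.5,0,0,255],
  ],
)

```text
t: 0.93
tcp_pos: [0.3942, -0.3446, 0.2664]
tool_rot: [0.977, 0.212, -0.001, -0.004]
force: [0.6, -0.0, 0.2]
finger_gap: -0.0
```

Emit:
jog_arm(
  motion=[
    [2,3.2,0,0,255],
    [2,3.2,0,0,255],
    [2,3.2,0,0,255],
    [2,3.2,0,0,255],
    [2,3.2,0,0,255],
    [2,3.2,0,0,255],
    [2,3.2,0,0,255],
    [2,3.2,0,0,255],
    [2,3.2,0,0,255],
    [2,3.2,0,0,255],
  ],
)

```text
t: 1.77
tcp_pos: [0.5975, -0.0074, 0.2631]
tool_rot: [0.978, 0.21, -0.004, -0.006]
force: [0.6, -1.3, 0.3]
finger_gap: -0.006
```

Emit:
jog_arm(
  motion=[
    [0,-1.2,0,0,255],
    [0,0,-3,0,255],
    [0,0,-3,0,255],
    [0,0,-3,0,255],
    [0,0,-3,0,255],
    [0,0,0,0,255],
    [0,0,0,0,255],
  ],
)

```text
t: 2.35
tcp_pos: [0.6018, -0.0088, 0.1391]
tool_rot: [0.976, 0.218, -0.001, -0.007]
force: [0.0, -0.2, 0.9]
finger_gap: 0.002
```

Emit:
jog_arm(
  motion=[
    [-0.3,-1,-1,0,255],
    [0,0,-2,0,255],
    [0,0,-2,0,255],
    [0,0,-1,0,255],
    [0,0,0,0,255],
    [0,0,0,0,255],
  ],
)

```text
t: 2.85
tcp_pos: [0.6036, -0.0247, 0.0843]
tool_rot: [0.976, 0.218, 0.005, -0.003]
force: [-0.9, 0.0, -0.3]
finger_gap: -0.001
```

```bash
python3 - <<'E'
from h import *
d=sense();print(d["tcp_pos"],d["t"])
s=snapshot("side");cv2.imwrite("pics/side2.png",s["img"][130:330,180:440,::-1].repeat(2,0).repeat(2,1))
E
```

```text
[ 0.60356978 -0.02466924  0.08425761] 2.85
```

View pics/side2.png

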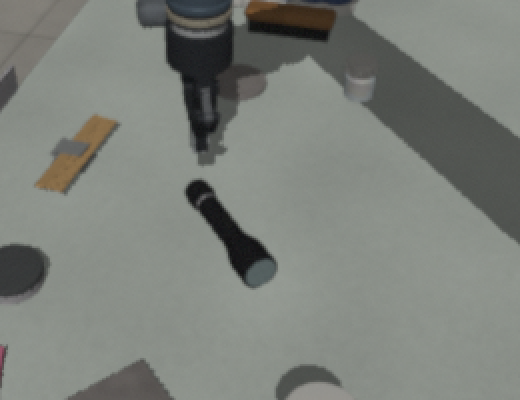

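The fingertips show at crop (203,148), just above the tail cap at (197,187), and clear of it. I'll go lower and hold.

Emit:
jog_arm(
  motion=[
    [-0.4,0.5,-1,0,255],
    [0,0,-1,0,255],
    [0,0,-0.5,0,255],
    [0,0,0,0,255],
    [0,0,0,0,255],
  ],
)

```text
t: 3.32
tcp_pos: [0.6041, -0.0213, 0.0639]
tool_rot: [0.976, 0.218, 0.011, -0.0]
force: [0.9, -0.1, 0.4]
finger_gap: 0.0
```

Emit:
jog_arm(
  motion=[
    [-0.5,0.2,-0.4,0,255],
    [0,0,0,0,255],
    [0,0,0,0,255],
    [0,0,0,0,255],
    [0,0,0,0,255],
    [0,0,0,0,255],
    [0,0,0,0,255],
    [0,0,0,0,255],
    [0,0,0,0,255],
    [0,0,0,0,255],
  ],
)

```text
t: 4.15
tcp_pos: [0.6002, -0.0196, 0.0612]
tool_rot: [0.976, 0.218, 0.012, 0.001]
force: [-0.4, -0.3, 0.2]
finger_gap: -0.002
```

```bash
python3 - <<'E'
from h import *
d=sense();Rm=R.from_quat(d["tool_rot"]).as_matrix();print(d["tcp_pos"],d["tcp_pos"]-.019*Rm[:,2],Rm[:,2])
s=snapshot("top");cv2.imwrite("pics/top2.png",s["img"][...,::-1])
E
```

```text
[ 0.60016217 -0.01959521  0.06120912] [ 0.59969781 -0.0196715   0.0802033 ] [ 0.02444004  0.00401562 -0.99969323]
```

View pics/top2.png

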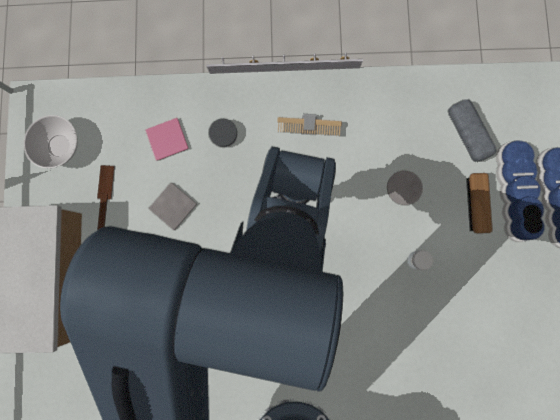

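The arm hides the torch from above, and everything else is unmoved. The tip is 28 mm over the cap and within 2 mm sideways. I'll hold.

Emit:
jog_arm(
  motion=[
    [0,0,0,0,255],
    [0,0,0,0,255],
    [0,0,0,0,255],
    [0,0,0,0,255],
    [0,0,0,0,255],
    [0,0,0,0,255],
    [0,0,0,0,255],
    [0,0,0,0,255],
    [0,0,0,0,255],
    [0,0,0,0,255],
  ],
)

```text
t: 5.03
tcp_pos: [0.6002, -0.0196, 0.0611]
tool_rot: [0.976, 0.218, 0.012, 0.001]
force: [0.4, -0.2, -1.2]
finger_gap: 0.004
```

Emit:
jog_arm(
  motion=[
    [0,0,0,0,255],
    [0,0,0,0,255],
    [0,0,0,0,255],
    [0,0,0,0,255],
    [0,0,0,0,255],
    [0,0,0,0,255],
    [0,0,0,0,255],
    [0,0,0,0,255],
    [0,0,0,0,255],
    [0,0,0,0,255],
  ],
)

```text
t: 5.87
tcp_pos: [0.6002, -0.0196, 0.0611]
tool_rot: [0.976, 0.218, 0.012, 0.001]
force: [1.2, 0.1, 0.8]
finger_gap: -0.001
```

Held for more than 2 s. Now lift and cross to the coaster.

Emit:
jog_arm(
  motion=[
    [0,0,2,0,255],
    [0,0,3,0,255],
    [0,0,3,0,255],
    [0,0,3,0,255],
    [0,0,3,0,255],
    [0,0,3,0,255],
    [0,0,1,0,255],
    [0,0,0,0,255],
  ],
)

```text
t: 6.53
tcp_pos: [0.596, -0.0188, 0.2468]
tool_rot: [0.976, 0.218, 0.009, -0.001]
force: [-0.3, 0.2, -0.4]
finger_gap: 0.003
```

Emit:
jog_arm(
  motion=[
    [0,2,0,0,255],
    [0,3,0,0,255],
    [0,3,0,0,255],
    [0,3,0,0,255],
    [0,3,0,0,255],
    [0,3,0,0,255],
    [0,3,0,0,255],
    [0,3,0,0,255],
    [0,2,0,0,255],
    [0,0,0,0,255],
  ],
)

```text
t: 7.37
tcp_pos: [0.5907, 0.2387, 0.2373]
tool_rot: [0.977, 0.215, 0.003, -0.001]
force: [0.1, -0.6, 0.2]
finger_gap: -0.001
```

Emit:
jog_arm(
  motion=[
    [0,2.5,0,0,255],
    [0,2.5,0,0,255],
    [0,0,-2,0,255],
    [0,0,-3,0,255],
    [0,0,-3,0,255],
    [0,0,-3,0,255],
    [0,0,-2,0,255],
    [0,0,0,0,255],
    [0,0,0,0,255],
  ],
)

```text
t: 8.12
tcp_pos: [0.5865, 0.2859, 0.0941]
tool_rot: [0.976, 0.216, -0.002, 0.001]
force: [-0.4, 0.1, 1.1]
finger_gap: 0.002
```

Emit:
jog_arm(
  motion=[
    [0.4,0.4,-1.5,0,255],
    [0,0,-1.5,0,255],
    [0,0,-1.5,0,255],
    [0,0,-0.5,0,255],
    [0,0,0,0,255],
    [0,0,0,0,255],
  ],
)

```text
t: 8.62
tcp_pos: [0.5953, 0.2879, 0.0488]
tool_rot: [0.977, 0.214, 0.002, 0.002]
force: [0.0, 0.2, 0.4]
finger_gap: -0.001
```

```bash
python3 - <<'E'
from h import *
print(sense()["tcp_pos"])
s=snapshot("side");cv2.imwrite("pics/side3.png",s["img"][...,::-1])
E
```

```text
[0.59529712 0.28791794 0.04882629]
```

View pics/side3.png

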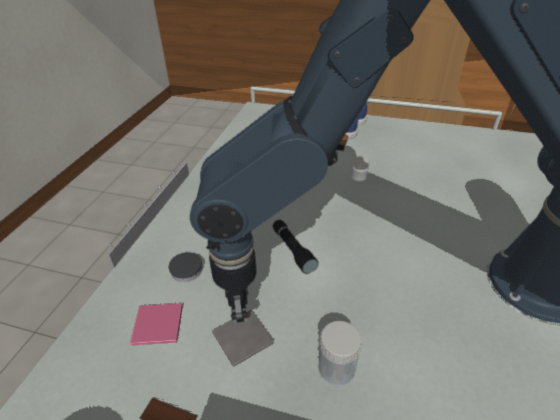

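The fingertips at (240,318) are above the grey coaster, whose centre is at (243,334). The torch is unmoved. I'll go down 1.2 cm and hold.

Emit:
jog_arm(
  motion=[
    [-0.3,0.2,-0.6,0,255],
    [0,0,-0.6,0,255],
    [0,0,0,0,255],
    [0,0,0,0,255],
    [0,0,0,0,255],
    [0,0,0,0,255],
    [0,0,0,0,255],
    [0,0,0,0,255],
    [0,0,0,0,255],
    [0,0,0,0,255],
  ],
)

```text
t: 9.5
tcp_pos: [0.5947, 0.2911, 0.0406]
tool_rot: [0.977, 0.215, 0.006, 0.001]
force: [0.1, -0.9, 0.7]
finger_gap: -0.0
```

Emit:
jog_arm(
  motion=[
    [0,0,0,0,255],
    [0,0,0,0,255],
    [0,0,0,0,255],
    [0,0,0,0,255],
    [0,0,0,0,255],
    [0,0,0,0,255],
    [0,0,0,0,255],
    [0,0,0,0,255],
    [0,0,0,0,255],
    [0,0,0,0,255],
  ],
)

```text
t: 10.33
tcp_pos: [0.5948, 0.291, 0.0406]
tool_rot: [0.977, 0.215, 0.007, 0.001]
force: [0.2, 0.3, 0.0]
finger_gap: -0.002
```

Emit:
jog_arm(
  motion=[
    [0,0,0,0,255],
    [0,0,0,0,255],
    [0,0,0,0,255],
    [0,0,0,0,255],
    [0,0,0,0,255],
    [0,0,0,0,255],
    [0,0,0,0,255],
    [0,0,0,0,255],
    [0,0,0,0,255],
    [0,0,0,0,255],
  ],
)

```text
t: 11.17
tcp_pos: [0.5948, 0.291, 0.0406]
tool_rot: [0.977, 0.215, 0.007, 0.001]
force: [0.2, -0.4, 0.5]
finger_gap: 0.003
```

Emit:
jog_arm(
  motion=[
    [0,0,2,0,255],
    [0,0,3,0,255],
    [0,0,3,0,255],
    [0,0,3,0,255],
    [0,0,3,0,255],
    [0,0,3,0,255],
    [0,0,3,0,255],
    [0,0,1,0,255],
    [0,0,0,0,255],
  ],
)

```text
t: 11.92
tcp_pos: [0.5898, 0.2894, 0.2566]
tool_rot: [0.977, 0.214, 0.002, 0.002]
force: [-0.2, -0.2, -0.0]
finger_gap: 0.001
```

Emit:
jog_arm(
  motion=[
    [-2,0.2,0,0,255],
    [-2.5,0.3,0,0,255],
    [-2.5,0.3,0,0,255],
    [-2.5,0.3,0,0,255],
    [-2.5,0.3,0,0,255],
    [-2.5,0.3,0,0,255],
    [-2.5,0.3,0,0,255],
    [0,0,0,0,255],
    [0,0,0,0,255],
  ],
)

```text
t: 12.67
tcp_pos: [0.4063, 0.3051, 0.2427]
tool_rot: [0.977, 0.213, -0.008, 0.004]
force: [-0.1, 0.1, 0.6]
finger_gap: 0.004
```

Emit:
jog_arm(
  motion=[
    [-0.4,0.5,-2,0,255],
    [0,0,-2,0,255],
    [0,0,-2,0,255],
    [0,0,-1.5,0,255],
    [0,0,0,0,255],
    [0,0,0,0,255],
  ],
)

```text
t: 13.17
tcp_pos: [0.4042, 0.3094, 0.1604]
tool_rot: [0.977, 0.212, -0.009, 0.005]
force: [0.2, 0.5, 1.6]
finger_gap: -0.002
```

```bash
python3 - <<'E'
from h import *
print(sense()["tcp_pos"])
s=snapshot("side");cv2.imwrite("pics/side4.png",s["img"][...,::-1])
E
```

```text
[0.40420326 0.3094245  0.1604485 ]
```

View pics/side4.png

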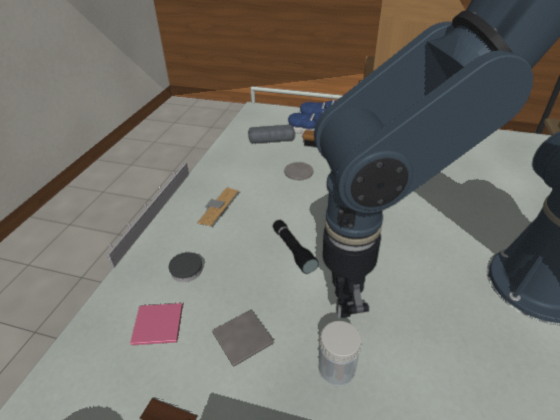

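The fingertips at about (342,316) are above the tall jar's cap at (341,338). The coaster and torch are unmoved. I'll go down 3 cm and hold.

Emit:
jog_arm(
  motion=[
    [-0.1,0.1,-1,0,255],
    [0,0,-1,0,255],
    [0,0,-0.6,0,255],
    [0,0,0,0,255],
    [0,0,0,0,255],
    [0,0,0,0,255],
  ],
)

```text
t: 13.72
tcp_pos: [0.4059, 0.3111, 0.134]
tool_rot: [0.977, 0.212, -0.007, 0.004]
force: [0.6, 0.2, 0.5]
finger_gap: -0.001
```

Emit:
jog_arm(
  motion=[
    [-0.3,0,-0.5,0,255],
    [0,0,0,0,255],
    [0,0,0,0,255],
    [0,0,0,0,255],
    [0,0,0,0,255],
    [0,0,0,0,255],
    [0,0,0,0,255],
    [0,0,0,0,255],
    [0,0,0,0,255],
    [0,0,0,0,255],
  ],
)

```text
t: 14.55
tcp_pos: [0.4034, 0.3118, 0.1301]
tool_rot: [0.977, 0.212, -0.005, 0.004]
force: [0.1, 0.1, -0.2]
finger_gap: -0.002
```

Emit:
jog_arm(
  motion=[
    [0,0,0,0,255],
    [0,0,0,0,255],
    [0,0,0,0,255],
    [0,0,0,0,255],
    [0,0,0,0,255],
    [0,0,0,0,255],
    [0,0,0,0,255],
    [0,0,0,0,255],
    [0,0,0,0,255],
    [0,0,0,0,255],
  ],
)

```text
t: 15.38
tcp_pos: [0.4035, 0.3117, 0.1301]
tool_rot: [0.977, 0.212, -0.005, 0.004]
force: [0.2, 0.0, 1.2]
finger_gap: -0.0
```

Emit:
jog_arm(
  motion=[
    [0,0,0,0,255],
    [0,0,0,0,255],
    [0,0,0,0,255],
    [0,0,0,0,255],
    [0,0,0,0,255],
    [0,0,0,0,255],
    [0,0,0,0,255],
    [0,0,0,0,255],
    [0,0,0,0,255],
    [0,0,0,0,255],
  ],
)

```text
t: 16.22
tcp_pos: [0.4035, 0.3117, 0.1301]
tool_rot: [0.977, 0.212, -0.005, 0.004]
force: [0.4, 0.6, -0.4]
finger_gap: -0.006
```

Emit:
jog_arm(
  motion=[
    [0,0,2,0,255],
    [0,0,3,0,255],
    [0,0,3,0,255],
    [0,0,3,0,255],
    [0,0,2,0,255],
    [0,0,1,0,255],
    [0,0,0,0,255],
    [0,0,0,0,255],
    [0,0,0,0,255],
  ],
)

```text
t: 16.97
tcp_pos: [0.4006, 0.3103, 0.2749]
tool_rot: [0.977, 0.212, -0.007, 0.004]
force: [0.2, -0.3, -0.8]
finger_gap: 0.001
```

```bash
python3 - <<'E'
from h import *
d=sense();print(d["tcp_pos"],d["t"],abs(d["qd"]).max())
s=snapshot("side");cv2.imwrite("pics/side5.png",s["img"][...,::-1])
E
```

```text
[0.4006069  0.31026585 0.27491648] 16.9667 0.016803646124127318
```

View pics/side5.png

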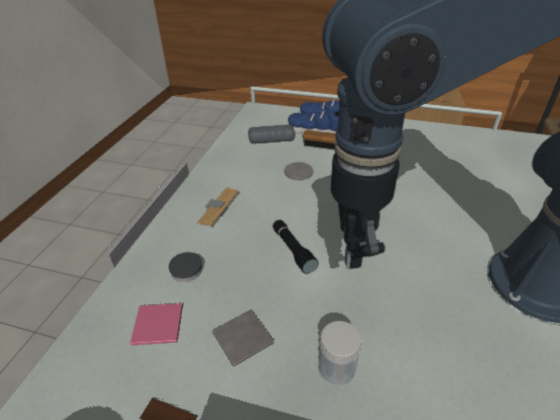

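The hand is up at 27 cm. The torch (295,247), grey coaster (243,334), tall jar (340,350) and round coaster (299,171) are where they began. The small jar is hidden behind the arm, but was never approached low. I'll hand in.

```bash
python3 -c "
from station import *
print(sign_off())"
```

```text
the job is handed in; nothing more can be done
None
```

I pointed at the torch's tail cap, then the grey square coaster, then the tall jar's cap, and handed the job in at about 17 s. No verdict was reported.

| Target | Fingertips above it | Sideways offset | Hold |
|---|---|---|---|
| Tail cap | about 28 mm | under 5 mm | over 2 s |
| Square coaster | about 32 mm (slightly over the 2–3 cm asked) | under 5 mm | over 2 s |
| Tall jar cap | about 30 mm | under 5 mm | over 2 s |

These figures rest on the camera calibration, good to about 2 mm. I used closed fingers and raised them to about 24–27 cm for each crossing.

At the end the fingertips were 27 cm above the ledge. The force readings between moves stayed within about 1.6 N, with no sign of contact. That is coarser than the 0.3 N limit, so the readings alone cannot rule out a very light touch.

In the last side view the torch, both coasters and the tall jar looked unmoved. The small jar was hidden behind the arm, so I could not recheck it there. It was in its place in the earlier views, and the hand passed near it only at a height of about 26 cm. No other check failed or disagreed.

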